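# Refit the mill's speed knob and hold it down on its spring

### The arm

A 6-joint arm with a two-finger parallel gripper is mounted at the origin on a cart in front of the work surface, level with it; the furniture and walls round the work are solid. World frame = base frame: x ahead of the robot, y to its left, z up, the work surface at z = 0. Lengths are in m, angles in rad, forces in N, time in s.
With the tool pointing down it reaches from about 0.35 to 0.775 m from the base axis. Payload 5.5 kg.
Tool frame: the origin (TCP) lies where the fingers leave the gripper's body, on its centre line; the fingertips stand env.tip_reach ahead of it and the grasp point (between the pads) lies 54 mm ahead of it (env.tip_reach is the distance from the TCP to the fingertips, in m); z points along the fingers, y is the line along which they close (so a half turn about z gives the same grasp; the last joint's range is limited). The gripper opens to 85 mm and grips with 20 to 120 N. Pads are 22 mm wide; open, the fingers measure 114 mm over their backs; the gripper's body (76 mm by 85 mm) begins 54 mm behind the grasp point. The pads swing forward as they close: fully open they stand 13 mm farther back than shut.
Start: joints at [-1.437, 0.313, 0.046, 1.304, 0, 1.431], TCP at [0.155, -0.554, 0.304] pointing down, gripper open.
Joint ranges: [-2.76, 2.76], [-0.86, 1.69], [-1.03, 1.26], [-2.2, 2.34], [-1.47, 1.5], [-3.14, 3.14]. Speed limits (rad/s): [2.57, 2.57, 3.14, 3.14, 3.14, 3.14].

### API

Orientations are given as a unit quaternion [w, x, y, z].
In Python, from workcell import status, optics, hand_in, env gives the robot as it stands.
- The arm moves only by the shell command python3 -m handwheel 'ROWS' [FORCE]. ROWS is a JSON object whose one key "deltas" holds a list of rows, each a list of 5 numbers: the opening, from -1 (shut) to 1 (fully open), then the shift along the tool's x, y, z in units of 40 mm (1.0 is 40 mm), then the turn about the tool's z in units of 10 degrees (1.0 is 10 degrees). In form: {"deltas": [[jaw, x, y, z, roll], ...]}. A call has 1 to 20 rows; each row shifts and turns the commanded pose from where the row before left it, along the tool's axes as they then stand; what a row does not reach is not made up. A row lasts 1/8 s, in which the tool goes at most 62.5 mm and 10.7 degrees, less where a joint would pass 70% of its speed; a pose out of reach is approached as far as the arm can. A call is refused whole if a number of a shift passes 1 or a number of a turn 1, either way. A call with a gripper value outside its range is refused whole. The fingers move at their own pace and stop on an object; FORCE is the grip in N (left out, the last holds). Time passes only in rows, so rows that do not move let the fingers close. It gives the time, the measured TCP pose, the force, the opening and the grip force at its end, in the units of the state.
- status.get_state(): the state, without advancing time (a new reading comes with each control period).
- optics.read_camera(name): name is "side" or "top" or "wrist"; returns a dict with "frame" (384x512x3 uint8, red, green, blue), "depth" (384x512 float32, m along the optical axis (not along the pixel's ray), 0 where there is no reading), "vfov" (degrees; the focal length in pixels is half the picture's height over the tangent of half this angle, whatever the lens; pixels are square), "cx", "cy" (the principal point, pixels), "origin" and "attitude" of the camera in the world. Camera axes: x right, y down, z forward; pixel columns grow to the right and rows downward; lengths in m; the calibration is good to about 2 mm. The wrist camera is an equidistant fisheye: a pixel r from the principal point sees the ray r / f radians off the axis. A picture is of the moment at which its call begins.
- hand_in(): hands the job in; it is judged then, once.
The state is a dict: "clock": time; "joint_pos": joint angles; "qvel": joint speeds; "tau": joint torques, N m; "tcp_pos": TCP position; "orientation": TCP orientation; "wrist_force": force on the tool from outside, world axes, zero at the start; "ft_torque": the same for the moment, N m; "finger_gap": finger opening in m; "grip_force": force on a finger pad.
Only numpy, scipy, OpenCV 4.12 (cv2) and the standard library are available. Lean on these libraries where they do the work, as an engineer would, in place of code of your own. Each camera call takes 0.05 s, during which the arm holds its last target. There are 200 camera calls.

### The job

The mill's speed control box has lost its knob: push the box along the table into the corner stop, square and tight against both bars, so that it cannot twist. Then turn the knob so that the flat in its bore matches the flat of the D-shaped shaft, push it on without forcing it, and press it fully home against the spring. Finish while still holding it pressed home, with the box still tight in the stop, so that I can tighten its grub screw; leave the hex key, the tin and the cup where they are.

Things in the scene. Friction and masses are not known exactly. Their poses are not given: they have to be found in the camera images.
- control_box: Loose control box of the mill, 0.36 to 0.56 kg: grey housing, metal lid, 58 mm in x (its grip width), 100 mm in y, 46 mm high. Origin: centre of its underside; z up. On the lid: the D shaft at [0, +16 mm], a low black rocker switch at [0, -34 mm]; vent slots in the -x side, socket in the -y end. It starts in front (to -x, -y) of the stop's open side, turned up to 0.65 rad against it.
- corner_stop: Dark steel L of two bars 14 mm wide and 14 mm high, screwed down. Origin: its inner corner at table height. The back bar's inner face is the plane x = 0 (it runs to y = -120 mm), the side bar's the plane y = 0 (it runs to x = -80 mm). The box goes on the -x, -y side, its axes parallel to the stop's. The bars are low: fingers holding the box with their tips 20 mm over the table pass above them.
- box_home (a point): Point on the table, fixed to the corner stop at [-29, -50] mm of its frame, with the stop's axes: here lies the origin of the box when its +x side is tight on the back bar and its +y end tight on the side bar.
- shaft_tip (a point): Centre of the top end of the steel shaft on the box, 20.5 mm above the lid (66.5 mm above the box's underside). The shaft is 12 mm round with a chamfered end; its flat is on the -x side of this frame, 2.0 mm from the axis, along the whole length. The frame turns with the shaft.
- shaft (a joint): Turn of the shaft about the vertical relative to the box, rad, anticlockwise from above, -0.7 to 0.7 at the start; at 0 the flat faces the -x side of the box. Stiff (0.04 N m), it stays where it is; any setting is fine.
- spring_washer (a joint): How far the steel washer (24 mm across) round the shaft is pressed down, m. At 0 its top stands 6 mm above the lid; the coil spring under it pushes the knob up with 3 N at first touch and 10 N when the knob is home (0.0035). If the knob is let go, it lifts again.
- knob: Black pointer knob, 40 g, standing bore down on the table. Origin: centre of its underside; z up. Round skirt 42 mm across, 10 mm high; on it a grip bar along x, 18 mm wide, 10 to 30 mm high, from x = +23 mm to a narrow nose at x = -28 mm with a pale line on top; the bar's sides are flat and parallel from x = -16 to +23 mm. Grub screw in the skirt under the nose.
- knob_bore (a point): Centre of the mouth of the knob's D-shaped blind bore, at the knob's origin, with its axes: 13.0 mm round, flat on the nose (-x) side 2.5 mm from the axis, 18 mm deep, bevelled mouth. It goes on freely only with the nose over the flat (to about 10 degrees): axes parallel to shaft_tip's. Home, this point is 18 mm below shaft_tip (2.5 mm above the lid), the shaft's end on the bottom of the bore.
- hex_key: Small steel hex key lying left of the stop, 98 mm long, 5 mm thick; leave it.
- parts_tin: Closed flat tin with a blue-grey lid, 74 x 100 x 25 mm, at the back in front of the mill; leave it.
- portion_cup: Clear plastic portion cup, 62 mm across, 34 mm high, at the back in front of the mill; leave it.
Not all that is in view belongs to the job. Of the things that look like the control_box, the larger one is meant. Of the things that look like the corner_stop, the larger one is meant.

How it is judged:
By the outcome, as a careful person would: the job done as asked, in the order asked, and still so for the second after the job is handed in, while the arm keeps its last pose, push and grip.
It also fails if it takes over 59 s, if anything falls off the work surface, if the arm or the gripper's body presses on something with over 40 N, if the wrist force passes 120 N, or if a joint passes its speed limit or range.

## Working session

There is one attempt and no reset: what is moved stays moved. The work goes in short steps, Python scripts to look and compute and a shell command to move; the robot and the scene stay as the last step left them, time stands still between calls to the robot, and variables do not carry over. Pictures are saved under pics/ and viewed, at most 10 in all, crops included, and the job is handed in when it is done.

```bash
mkdir -p pics; ls; cat > h.py <<'E'
import numpy as np, cv2
from scipy.spatial.transform import Rotation as R
from workcell import status, optics, hand_in, env
def rot(q): return R.from_quat([q[1],q[2],q[3],q[0]]).as_matrix()
def cam(n):
    c=optics.read_camera(n); c['name']=n; c['Rm']=rot(c['attitude']); c['o']=np.array(c['origin'])
    c['f']=c['frame'].shape[0]/2/np.tan(np.radians(c['vfov'])/2); return c
def ray(c,uv):
    uv=np.atleast_2d(np.asarray(uv,float)); d=(uv-[c['cx'],c['cy']])/c['f']
    if c['name']=='wrist':
        r=np.linalg.norm(d,axis=1,keepdims=True); v=np.hstack([d*np.sinc(r/np.pi),np.cos(r)])
    else: v=np.hstack([d,np.ones((len(d),1))])
    return v@c['Rm'].T
def onz(c,uv,z):
    d=ray(c,uv); t=(z-c['o'][2])/d[:,2]; return c['o']+d*t[:,None]
def cloud(c):
    h,w=c['depth'].shape; u,v=np.meshgrid(np.arange(w),np.arange(h))
    uv=np.c_[u.ravel(),v.ravel()]; d=(uv-[c['cx'],c['cy']])/c['f']
    if c['name']=='wrist':
        r=ray(c,uv); zc=r@c['Rm'][:,2]; r=r/zc[:,None]
    else: r=ray(c,uv)
    return (c['o']+r*c['depth'].ravel()[:,None]).reshape(h,w,3)
def save(c,n): cv2.imwrite('pics/'+n,cv2.cvtColor(c['frame'],cv2.COLOR_RGB2BGR))
def st():
    s=status.get_state(); Rm=rot(s['orientation'])
    print('t',round(s['clock'],2),'tcp',np.round(s['tcp_pos'],4),'yaw_x',round(np.degrees(np.arctan2(Rm[1,0],Rm[0,0])),2),'F',np.round(s['wrist_force'],1),'T',np.round(s['ft_torque'],2),'gap',round(s['finger_gap'],4),'grip',round(s['grip_force'],1)); return s,Rm
E
python3 - <<'E'
from h import *
s,Rm=st(); print(np.round(Rm,3),env.tip_reach)
for n in ('top','side'):
    c=cam(n); save(c,n+'1.png'); print(n,c['o'],np.round(c['Rm'],2).tolist(),c['f'],c['cx'],c['cy'])
E
```

```text
pics
t 0.0 tcp [ 0.1554 -0.5532  0.303 ] yaw_x 15.69 F [-0.2  0.3 -0.4] T [ 0.02 -0.01 -0.08] gap 0.0856 grip 0.0
[[ 0.963  0.27  -0.   ]
 [ 0.27  -0.963  0.002]
 [ 0.    -0.002 -1.   ]] 0.0726
top [0.4543681  0.04443728 1.18687706] [[0.01, -1.0, 0.08], [-1.0, -0.01, 0.01], [-0.01, -0.08, -1.0]] 467.45506911846377 257.70899058235483 193.07135592128375
side [0.09514441 0.78032136 0.46099714] [[-0.83, -0.24, 0.5], [-0.55, 0.32, -0.77], [0.03, -0.91, -0.4]] 373.64143632142066 254.79881869942108 186.8710078694745
```

View pics/top1.png

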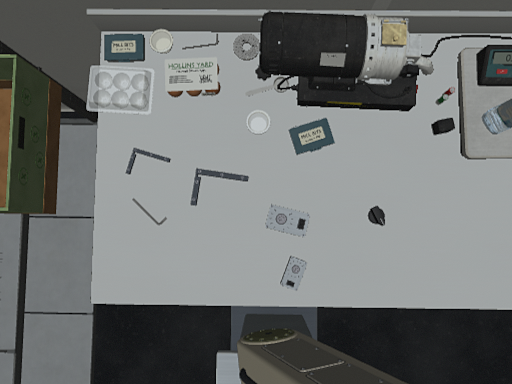

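View pics/side1.png

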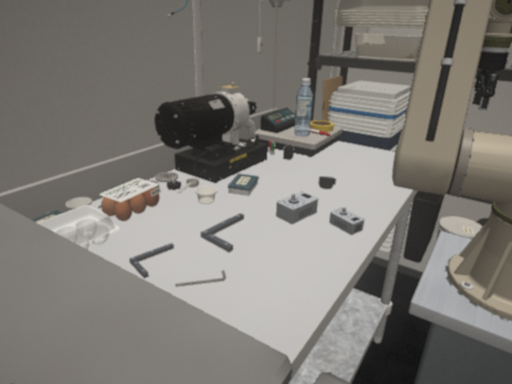

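The candidates for each part are:
- **Boxes:** the larger at (288,220) and the smaller at (293,272). I choose the larger.
- **Stops:** the larger at (197,172) and the smaller at (135,152). I choose the larger.
- **Knob:** the pointer knob at (377,215), with a black block at (443,127) as a lookalike. I choose the pointer knob.

The hex key is at (148,211). I'll check the choices in one close crop and measure.

```bash
python3 - <<'E'
from h import *
c=cam('top'); im=cv2.cvtColor(c['frame'],cv2.COLOR_RGB2BGR)
cr=im[140:290,180:400]; cv2.imwrite('pics/crop1.png',cv2.resize(cr,None,fx=3.6,fy=3.6,interpolation=cv2.INTER_CUBIC))
P=cloud(c); z=P[...,2]
print('table z',np.median(z[230:280,330:400]))
# stop
g=c['frame'].max(2)
def blob(mask,zp,name,box):
    u0,u1,v0,v1=box; m=np.zeros_like(mask,np.uint8); m[v0:v1,u0:u1]=mask[v0:v1,u0:u1]
    n,l,s,_=cv2.connectedComponentsWithStats(m); k=1+np.argmax(s[1:,4]); v,u=np.nonzero(l==k)
    w=onz(c,np.c_[u,v],zp)[:,:2].astype(np.float32)
    r=cv2.minAreaRect(w); print(name,s[k],'z',np.median(z[l==k]).round(4),'rect',np.round(r[0],4),np.round(r[1],4),round(r[2],2)); return w,u,v
w,u,v=blob((g<110),0.014,'stop',(185,255,160,210)); 
for n in (0,): 
    hull=cv2.convexHull(w)[:,0]; print(np.round(hull,4).tolist())
blob((g<110),0.02,'knob',(360,395,200,232))
zz=(z>0.03)
w,u,v=blob(zz,0.046,'box',(255,320,195,245))
w,u,v=blob(zz,0.046,'small',(270,320,250,295))
E
```

```text
table z 0.0005665985132616846
stop [191 168  58  38 447] z 0.0141 rect [0.5552 0.1561] [0.1334 0.0934] 82.19
[[0.6101999878883362, 0.21369999647140503], [0.607699990272522, 0.21610000729560852], [0.5289000272750854, 0.22699999809265137], [0.5264000296592712, 0.22689999639987946], [0.5213000178337097, 0.22679999470710754], [0.5188000202178955, 0.22679999470710754], [0.5163999795913696, 0.21660000085830688], [0.5809999704360962, 0.08659999817609787], [0.588699996471405, 0.08420000225305557], [0.5911999940872192, 0.0868000015616417], [0.5935999751091003, 0.09939999878406525], [0.5983999967575073, 0.12729999423027039]]
knob [368 206  17  20 247] z 0.0279 rect [ 0.4952 -0.2358] [0.0397 0.047 ] 89.45
box [265 205  45  33 981] z 0.0468 rect [ 0.4789 -0.0132] [0.0998 0.0579] 76.58
small [281 257  26  35 537] z 0.0349 rect [ 0.3516 -0.0296] [0.0428 0.0733] 69.57
```

View pics/crop1.png

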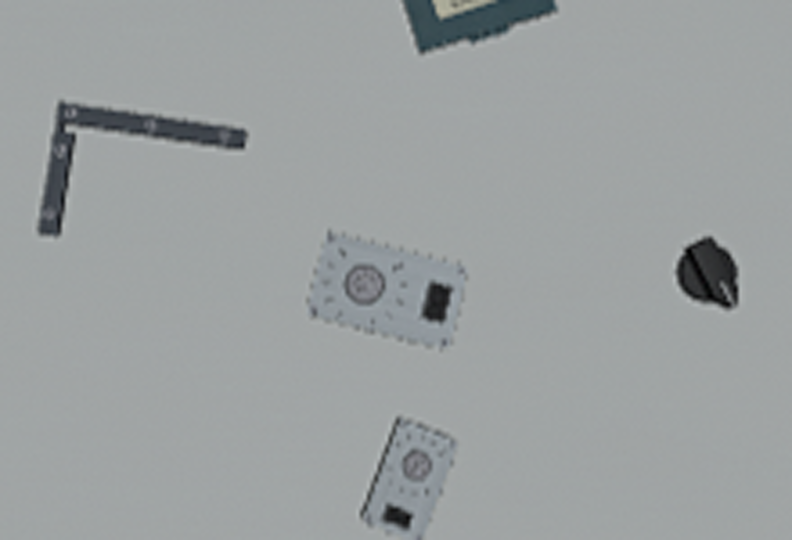

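The crop shows the larger box at crop pixel (388,290), with its D shaft on the left and the rocker on the right. The smaller box is at (410,475), the larger stop has its inner corner at about (75,130), and the knob at (708,270) has its nose pointing lower right. The measured sizes match: box 99.8 x 57.9 mm, stop 133 x 93 mm, lid at z = 47 mm.

Next I move above the box.

```bash
python3 -m handwheel '{"deltas":[[1,0.88,-0.832,0.15,0],[1,0.88,-0.832,0.15,0],[1,0.88,-0.832,0.15,0],[1,0.88,-0.832,0.15,0],[1,0.88,-0.832,0.15,0],[1,0.88,-0.832,0.15,0],[1,0.88,-0.832,0.15,0],[1,0.88,-0.832,0.15,0],[1,0.88,-0.832,0.15,0],[1,0.88,-0.832,0.15,0],[1,0.88,-0.832,0.15,0],[1,0.88,-0.832,0.15,0],[1,0.88,-0.832,0.15,0],[1,0,0,0,-1],[1,0,0,0,-1],[1,0,0,0,-1],[1,0,0,0,-1],[1,0,0,0,-1],[1,0,0,0,-1],[1,0,0,0,-0.1]]}' 60
python3 - <<'E'
from h import *
s,Rm=st(); print(np.round(s['joint_pos'],2),env.tip_reach)
c=cam('wrist'); save(c,'w1.png'); print(c['o']-s['tcp_pos'],np.round(c['Rm'],2).tolist(),c['f'])
P=cloud(c); print(np.median(P[:,:,2]))
E
```

```text
clock: 2.65
tcp_pos: [0.4788, -0.0133, 0.2257]
orientation: [-0.0, 0.785, 0.62, -0.0]
wrist_force: [-0.6, 0.6, -0.3]
finger_gap: 0.0852
grip_force: 0.0
t 2.65 tcp [ 0.4788 -0.0133  0.2257] yaw_x 76.63 F [-0.6  0.6 -0.3] T [ 0.01 -0.01 -0.04] gap 0.0852 grip 0.0
[-0.2   0.17 -0.34  1.06 -0.    1.61] 0.0726
[0.01651021 0.07021913 0.06947104] [[0.97, -0.22, -0.07], [-0.23, -0.93, -0.28], [-0.0, 0.29, -0.96]] 297.3186396354542
-0.00015308300089258986
```

View pics/w1.png

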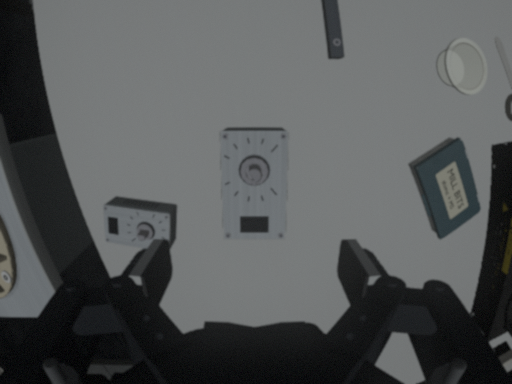

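The wrist view shows the box squarely between the fingers: lid centre about (254,183), shaft (254,170), rocker (254,224). The small box, at (140,225), is clear of the left finger. I'll refine the box pose and the tip height.

```bash
python3 - <<'E'
from h import *
s,Rm=st(); c=cam('wrist'); P=cloud(c)
m=((P[...,2]>.04)&(P[...,2]<.052)).astype(np.uint8); m[:,:200]=0;m[:,310:]=0
n,l,S,_=cv2.connectedComponentsWithStats(m);k=1+np.argmax(S[1:,4]);v,u=np.nonzero(l==k)
w=onz(c,np.c_[u,v],.046)[:,:2].astype(np.float32); print(S[k],cv2.minAreaRect(w))
q=(P-s['tcp_pos'])@Rm
for sl in (np.s_[235:330,120:175],np.s_[235:330,335:390]):
    a=q[sl].reshape(-1,3); a=a[(c['depth'][sl].ravel()>0)&(a[:,2]<.12)&(a[:,2]>-.05)]; print(a[:,2].max(),np.median(a[a[:,2]>a[:,2].max()-.004],0))
E
```

```text
t 2.7 tcp [ 0.4789 -0.0133  0.2257] yaw_x 76.59 F [ 0.  -0.1  0.6] T [ 0.05 -0.05 -0.04] gap 0.0853 grip 0.0
[ 219  131   70  109 6936] ((0.4781360328197479, -0.012861769646406174), (0.0992743968963623, 0.05834377184510231), 76.70429992675781)
0.060020279588345424 [-0.00097642 -0.04294851  0.05774626]
0.05985405962978632 [0.00159034 0.04252185 0.05759108]
```

```bash
python3 -m handwheel '{"deltas":[[1,0,0,0.86,0],[1,0,0,0.86,0],[1,0,0,0.86,0],[1,0,0,0.86,0],[1,0,0,0,0],[-1,0,0,0,0],[-1,0,0,0,0],[-1,0,0,0,0],[-1,0,0,0,0],[-1,0,0,0,0],[-1,0,0,0,0]]}' 50
```

```text
clock: 4.12
tcp_pos: [0.4798, -0.0135, 0.09]
orientation: [0.001, 0.784, 0.62, 0.001]
wrist_force: [-1.8, 0.3, 6.6]
finger_gap: 0.0575
grip_force: 55.7
```

```bash
python3 -m handwheel '{"deltas":[[-1,0,0,0,-0.28],[-1,0,0,0,-0.28],[-1,0.52,0.13,0,0],[-1,0.52,0.13,0,0],[-1,0.52,0.13,0,0],[-1,0.52,0.13,0,0],[-1,0.52,0.13,0,0],[-1,0.52,0.13,0,0],[-1,0.52,0.13,0,0],[-1,0.52,0.13,0,0],[-1,0,0,0,0]]}'
python3 - <<'E'
from h import *
s,Rm=st(); c=cam('wrist'); save(c,'w2.png')
E
```

```text
clock: 5.5
tcp_pos: [0.5447, 0.1477, 0.0901]
orientation: [0.001, 0.753, 0.659, 0.003]
wrist_force: [2.4, 6.3, 4.7]
finger_gap: 0.0573
grip_force: 55.5
t 5.5 tcp [0.5447 0.1477 0.0901] yaw_x 82.37 F [2.4 6.3 4.7] T [ 0.98 -0.15 -0.11] gap 0.0573 grip 55.5
```

View pics/w2.png

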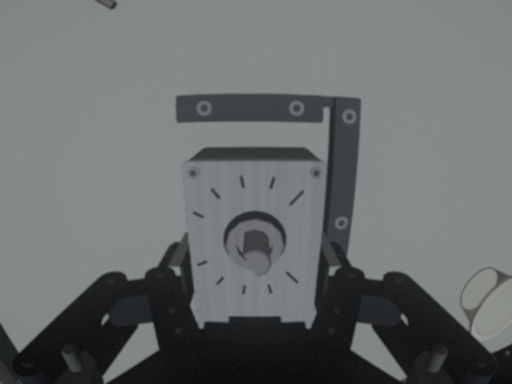

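The box is held about 15 mm short of the stop. Its front lid edge is at row 160, the side bar's inner edge at row 121 and the back bar's inner face at about column 330. I'll measure the angle and gaps between box and bars.

```bash
python3 - <<'E'
from h import *
s,Rm=st(); c=cam('wrist'); P=cloud(c); q=(P-s['tcp_pos'])@Rm; z=P[...,2]; g=c['frame'].max(2)
# side bar inner edge on top (z=.014): scan columns upward
def line(pts,zp,nm):
    w=onz(c,pts,zp); t=(w-s['tcp_pos'])@Rm; t=t[:,:2].astype(np.float32)
    vx,vy,x0,y0=cv2.fitLine(t,cv2.DIST_HUBER,0,.01,.01).ravel(); print(nm,len(pts),'ang',np.degrees(np.arctan2(vy,vx)).round(2),'pt',np.median(t,0).round(4))
mb=((z>.010)&(z<.019)).astype(np.uint8)
side=[(u,np.nonzero(mb[90:140,u])[0].max()+90.5) for u in range(192,312,3) if mb[90:140,u].any()]
back=[(np.nonzero(mb[v,318:370])[0].min()+317.5,v) for v in range(132,230,3) if mb[v,318:370].any()]
line(side,.014,'side bar'); line(back,.014,'back bar (z~.01-.014)')
mt=((z>.041)&(z<.052)).astype(np.uint8)
fr=[(u,np.nonzero(mt[140:200,u])[0].min()+139.5) for u in range(195,318,3)]
rt=[(np.nonzero(mt[v,300:345])[0].max()+300.5,v) for v in range(175,235,3)]
lf=[(np.nonzero(mt[v,170:215])[0].min()+169.5,v) for v in range(175,235,3)]
line(fr,.046,'box front');line(rt,.046,'box right');line(lf,.046,'box left')
E
```

```text
t 5.55 tcp [0.5446 0.1475 0.0901] yaw_x 82.36 F [1.4 5.5 5.4] T [ 0.98 -0.19 -0.06] gap 0.0573 grip 55.5
side bar 40 ang 89.99 pt [ 0.0639 -0.0023]
back bar (z~.01-.014) 33 ang -0.02 pt [0.0344 0.0388]
box front 41 ang 89.95 pt [ 0.0508 -0.0001]
box right 20 ang -0.05 pt [0.0327 0.0282]
box left 20 ang 0.34 pt [ 0.0327 -0.029 ]
```

```bash
python3 -m handwheel '{"deltas":[[-1,0.15,0.11,0,0],[-1,0.15,0.11,0,0],[-1,0,0,0,0],[-1,0,0.05,0,0],[-1,0,0.05,0,0],[-1,0,0,0,0]]}'
python3 -m handwheel '{"deltas":[[-1,0.03,0,0,0],[-1,0.03,0,0,0],[-1,0,0,0,0]]}'
```

```text
clock: 6.35
tcp_pos: [0.5529, 0.1547, 0.0901]
orientation: [-0.001, 0.753, 0.658, -0.003]
wrist_force: [-16.9, -4.2, 22.5]
finger_gap: 0.0569
grip_force: 57.6
clock: 6.72
tcp_pos: [0.5545, 0.1561, 0.09]
orientation: [0.0, 0.754, 0.657, -0.003]
wrist_force: [-11.8, -7.9, 18.8]
finger_gap: 0.0574
grip_force: 57.0
```

```bash
python3 -m handwheel '{"deltas":[[-1,0.04,0,0,0],[-1,0.04,0,0,0],[-1,0.04,0,0,0],[-1,0,0,0,0]]}'
python3 - <<'E'
from h import *
s,Rm=st(); c=cam('wrist'); P=cloud(c); z=P[...,2]
def line(pts,zp,nm):
    w=onz(c,pts,zp); t=(w-s['tcp_pos'])@Rm; t=t[:,:2].astype(np.float32)
    vx,vy,x0,y0=cv2.fitLine(t,cv2.DIST_HUBER,0,.01,.01).ravel(); print(nm,len(pts),'ang',np.degrees(np.arctan2(vy,vx)).round(2),'pt',np.median(t,0).round(4))
mb=((z>.010)&(z<.019)).astype(np.uint8)
side=[(u,np.nonzero(mb[90:190,u])[0].max()+90.5) for u in range(192,302,3) if mb[90:190,u].any()]
back=[(np.nonzero(mb[v,308:370])[0].min()+307.5,v) for v in range(160,230,3) if mb[v,308:370].any()]
line(side,.014,'side bar'); line(back,.014,'back bar')
mt=((z>.041)&(z<.052)).astype(np.uint8)
fr=[(u,np.nonzero(mt[140:200,u])[0].min()+139.5) for u in range(195,318,3)]
rt=[(np.nonzero(mt[v,300:345])[0].max()+300.5,v) for v in range(175,235,3)]
line(fr,.046,'box front');line(rt,.046,'box right')
save(c,'w3.png')
E
```

```text
clock: 7.22
tcp_pos: [0.5573, 0.1604, 0.09]
orientation: [0.002, 0.754, 0.657, -0.002]
wrist_force: [-4.8, -9.2, 11.7]
finger_gap: 0.0571
grip_force: 56.4
t 7.22 tcp [0.5573 0.1604 0.09  ] yaw_x 82.16 F [-4.8 -9.2 11.7] T [-1.54  0.87  0.05] gap 0.0571 grip 56.4
side bar 37 ang 89.95 pt [ 0.0494 -0.0045]
back bar 24 ang -0.49 pt [0.0267 0.0361]
box front 41 ang 89.91 pt [ 0.0509 -0.0001]
box right 20 ang -0.17 pt [0.0328 0.0281]
```

View pics/w3.png

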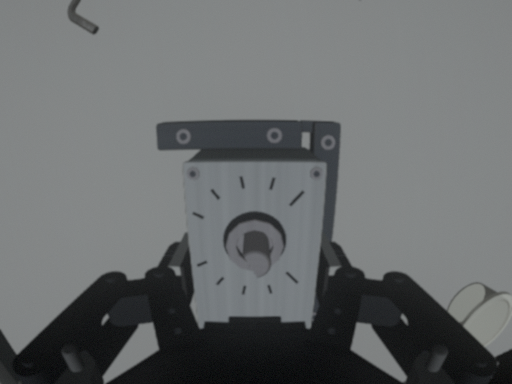

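```bash
python3 -m handwheel '{"deltas":[[-1,0.04,0.04,0,0],[-1,0.04,0.04,0,0],[-1,0,0,0,0],[-1,0,0,0,0]]}'
python3 - <<'E'
from h import *
s,Rm=st(); d=np.array(s['tcp_pos'])-[.5446,.1475,.0901]; print('moved ey,ex mm',d@Rm[:,0]*1e3,d@Rm[:,1]*1e3,'F',np.array(s['wrist_force'])@Rm)
E
```

```text
clock: 7.78
tcp_pos: [0.5579, 0.1608, 0.0901]
orientation: [0.002, 0.754, 0.657, -0.006]
wrist_force: [-14.2, -19.2, 22.5]
finger_gap: 0.057
grip_force: 57.6
t 7.78 tcp [0.5579 0.1608 0.0901] yaw_x 82.12 F [-14.2 -19.2  22.5] T [-3.19  2.42  0.43] gap 0.057 grip 57.6
moved ey,ex mm 14.947330330500439 11.308332661433049 F [-21.18264403 -11.5056934  -22.25743367]
```

```bash
python3 -m handwheel '{"deltas":[[-1,0,0.05,0,0],[-1,0,0,0,0],[1,0,0,0,0],[1,0,0,0,0],[1,0,0,0,0],[1,0,0,0,0],[1,0,0,-0.5,0],[1,0,0,-1,0],[1,0,0,-1,0],[1,-0.6,0,-0.9,0],[1,-0.6,0,0,0],[1,0,0,0,0]]}'
cat > m.py <<'E'
from h import *
s,Rm=st(); c=cam('wrist'); P=cloud(c); z=P[...,2]; q=(P-s['tcp_pos'])@Rm
m=((z>.041)&(z<.051)&(abs(q[...,1])<.06)).astype(np.uint8)
n,l,S,_=cv2.connectedComponentsWithStats(m);k=1+np.argmax(S[1:,4]);v,u=np.nonzero(l==k)
w=onz(c,np.c_[u,v],.046); r=cv2.minAreaRect(w[:,:2].astype(np.float32)); print('box',S[k],r, 'lid z',np.median(P[l==k][:,2]))
g=c['frame'].max(2); print('lid corners z', )
mb=((z>.0105)&(z<.0175)&(abs(q[...,1])<.09)).astype(np.uint8); mb=cv2.morphologyEx(mb,cv2.MORPH_OPEN,np.ones((3,3)))
n,l,S,_=cv2.connectedComponentsWithStats(mb);k=1+np.argmax(S[1:,4]);v,u=np.nonzero(l==k)
w=onz(c,np.c_[u,v],.014); r=cv2.minAreaRect(w[:,:2].astype(np.float32)); print('stop',S[k],r)
E
cat > m2.py <<'E'
from m import *
import sys; save(c,sys.argv[1])
E
python3 m2.py w4.png
```

```text
clock: 9.28
tcp_pos: [0.5571, 0.1173, 0.2247]
orientation: [0.0, 0.754, 0.657, 0.0]
wrist_force: [-0.7, 0.2, -0.5]
finger_gap: 0.0856
grip_force: 0.0
t 9.28 tcp [0.5571 0.1173 0.2247] yaw_x 82.19 F [-0.7  0.2 -0.5] T [0.01 0.06 0.04] gap 0.0856 grip 0.0
box [ 213   81   70  116 7403] ((0.5573690533638, 0.16019318997859955), (0.09886910766363144, 0.05809348076581955), 82.28217315673828) lid z 0.045566802484534735
lid corners z
stop [ 279   69   17  137 1653] ((0.5930715799331665, 0.15255531668663025), (0.13281522691249847, 0.014025358483195305), 82.59545135498047)
```

View pics/w4.png

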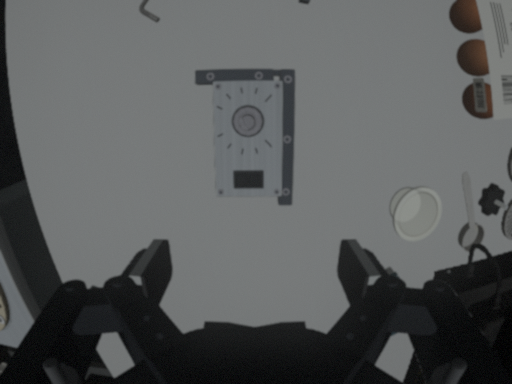

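The box sits against both bars: its centre to back-bar centre is 36.4 mm (36 nominal), ey offset -2.7 mm (-3 nominal), and the angles agree. I'll nudge it with closed fingertips to confirm it is tight, first the -y end, then the -x side.

```bash
python3 -m handwheel '{"deltas":[[-1,-0.7,0,0.4,0],[-1,0,0,0.6,0],[-1,0,0,0.74,0],[-1,0,0,0.74,0],[-1,0,0,0.7,0],[-1,0.2,0,0,0],[-1,0.06,0,0,0],[-1,0.06,0,0,0],[-1,0.06,0,0,0],[-1,0,0,0,0]]}'
python3 -m handwheel '{"deltas":[[-1,0.06,0,0,0],[-1,0.06,0,0,0],[-1,0,0,0,0]]}'
```

```text
clock: 10.58
tcp_pos: [0.5531, 0.1014, 0.0974]
orientation: [0.003, 0.754, 0.657, -0.006]
wrist_force: [-6.2, -20.0, -0.3]
finger_gap: -0.0002
grip_force: 10.1
clock: 10.95
tcp_pos: [0.5532, 0.1023, 0.0977]
orientation: [0.006, 0.755, 0.656, -0.009]
wrist_force: [-10.0, -35.1, 5.8]
finger_gap: -0.0003
grip_force: 17.9
```

```bash
python3 -m handwheel '{"deltas":[[-1,-0.3,0,0,0],[-1,0,0,-0.8,0],[-1,0.6,-0.7,-0.6,0],[-1,0.8,-0.65,0,0],[-1,0.4,0,0,0],[-1,0,0,0.7,0],[-1,0,0,0.7,0],[-1,0,0.1,0,0],[-1,0,0.06,0,0],[-1,0,0.06,0,0],[-1,0,0,0,0]]}'
python3 -m handwheel '{"deltas":[[-1,0,0.06,0,0],[-1,0,0.06,0,0],[-1,0,0,0,0]]}'
```

```text
clock: 12.32
tcp_pos: [0.5177, 0.1765, 0.0978]
orientation: [-0.002, 0.753, 0.658, -0.001]
wrist_force: [-6.8, 3.8, 2.0]
finger_gap: -0.0001
grip_force: 3.7
clock: 12.7
tcp_pos: [0.5182, 0.1764, 0.0975]
orientation: [-0.005, 0.752, 0.659, -0.003]
wrist_force: [-18.7, 6.3, 12.0]
finger_gap: 0.0001
grip_force: 9.8
```

The box held firm under 35 N on the -y end and 19 N on the -x side. Next I look at the shaft's flat.

```bash
python3 -m handwheel '{"deltas":[[-1,0,-0.3,0,0],[-1,0,-0.3,-0.6,0],[-1,0,0,-0.6,0],[1,-0.35,0.8,0,0],[1,-0.35,0.8,0,0],[1,0,0,0,0],[1,0,0,0,0]]}'
python3 - <<'E'
from m import *
cv2.imwrite('pics/x.png',0*c['frame'])
q=np.abs(z-.0665)<.004
m=(q).astype(np.uint8); m[:, :150]=0; m[:,370:]=0
n,l,S,C=cv2.connectedComponentsWithStats(m); print(S[1:],C[1:])
k=1+np.argmax(S[1:,4]); u0,v0=C[k].astype(int); print('tip',onz(c,[C[k]],.0665))
cr=cv2.cvtColor(c['frame'],cv2.COLOR_RGB2BGR)[v0-32:v0+32,u0-32:u0+32]; mm=(l==k)[v0-32:v0+32,u0-32:u0+32].astype(np.uint8)*255
cr=np.hstack([cr,cv2.cvtColor(mm,cv2.COLOR_GRAY2BGR)]); cv2.imwrite('pics/shaft.png',cv2.resize(cr,None,fx=6,fy=6,interpolation=cv2.INTER_CUBIC))
E
```

```text
clock: 13.58
tcp_pos: [0.5601, 0.1419, 0.1457]
orientation: [0.0, 0.753, 0.658, 0.0]
wrist_force: [-0.1, -0.1, 0.9]
finger_gap: 0.0721
grip_force: 0.0
t 13.57 tcp [0.5601 0.1419 0.1457] yaw_x 82.25 F [-0.1 -0.1  0.9] T [ 0.01  0.02 -0.03] gap 0.0721 grip 0.0
box [  196   113   102   155 13639] ((0.557689368724823, 0.16041550040245056), (0.09890855103731155, 0.05790090933442116), 82.4026107788086) lid z 0.04554784010034513
lid corners z
stop [ 290   92   21  176 2366] ((0.5936604738235474, 0.15251420438289642), (0.13219968974590302, 0.013680600561201572), 83.62972259521484)
[[238 167  20  23 301]] [[248.11960133 176.87707641]]
tip [[0.56134335 0.17715212 0.0665    ]]
```

View pics/shaft.png

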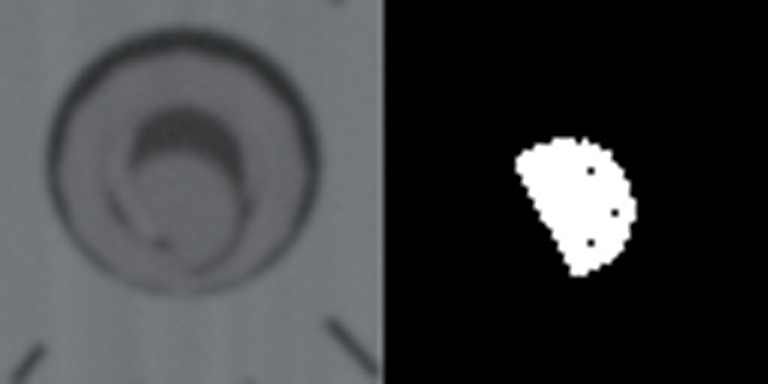

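The crop shows the shaft end at full-frame (248,177), its flat facing lower left, towards box -x and -y. The depth mask gives a clean D, so I'll fit it.

```bash
python3 - <<'E'
from h import *
from scipy.optimize import least_squares
s,Rm=st(); c=cam('wrist'); z=cloud(c)[...,2]
m=(np.abs(z-.0665)<.004).astype(np.uint8); m[:,:150]=0; m[:,370:]=0
m=cv2.morphologyEx(m,cv2.MORPH_CLOSE,np.ones((3,3)))
cn=max(cv2.findContours(m,0,cv2.CHAIN_APPROX_NONE)[0],key=cv2.contourArea)[:,0]
w=onz(c,cn,.0665)[:,:2]*1e3; ctr=w.mean(0)
# flat: hull's longest edge
h=cv2.convexHull(w.astype(np.float32))[:,0]; e=np.roll(h,-1,0)-h; i=np.argmax((e**2).sum(1)); print('edge',np.sqrt((e**2).sum(1)).max())
best=None
for a in np.radians(np.arange(0,360,1)):
    n=np.array([np.cos(a),np.sin(a)]); pr=(w-ctr)@n; k=(pr>pr.max()-.8).sum()
    if best is None or k>best[0]: best=(k,a,pr.max())
k,a,pm=best; n=np.array([np.cos(a),np.sin(a)]); pr=(w-ctr)@n; fl=w[pr>pr.max()-1]
vx,vy,_,_=cv2.fitLine(fl.astype(np.float32),cv2.DIST_HUBER,0,.01,.01).ravel()
nn=np.array([-vy,vx]); nn*=np.sign(nn@n); arc=w[pr<pr.max()-1.8]
r=least_squares(lambda p:np.hypot(*(arc-p[:2]).T)-p[2],[*ctr,6],loss='huber',f_scale=.3).x
print('flat normal deg',np.degrees(np.arctan2(nn[1],nn[0])),'shaft frame yaw',np.degrees(np.arctan2(-nn[1],-nn[0])),'circle',r,'flat dist',(fl.mean(0)-r[:2])@nn,len(fl))
b=np.array([557.7,160.4]); ey=np.array([.1358,.9907]); print('nominal tip',b+16*ey)
E
```

```text
t 13.62 tcp [0.5595 0.1421 0.1455] yaw_x 82.29 F [-0.4 -0.4 -0.5] T [ 0.01 -0.01 -0.01] gap 0.0789 grip 0.0
edge 5.4723096
flat normal deg -162.00244 shaft frame yaw 17.997553 circle [559.94634626 176.5297296    5.82426504] flat dist 1.7640497586310475 22
nominal tip [559.8728 176.2512]
```

```bash
python3 -m handwheel '{"deltas":[[1,-1,0.03,0,0],[1,-1,0.03,0,0],[1,-1,0.03,0,0],[1,-1,0.03,0,0],[1,-1,0.03,0,0],[1,-1,0.03,0,0],[1,-1,0.03,0,0],[1,-1,0.03,0,0],[1,-1,0.06,0,0],[1,0,0,0,-1],[1,0,0,0,-1],[1,0,0,0,-1],[1,0,0,0,-1],[1,0,0,0,-1],[1,0,0,0,-1],[1,0,0,0,-1],[1,0,0,0,-1],[1,0,0,0,-1],[1,0,0,0,-1]]}'
python3 -m handwheel '{"deltas":[[1,0,0,0,-1],[1,0,0,0,-1],[1,0,0,0,-0.9],[1,0,0,0,0]]}' | tail -0
cat > kn.py <<'E'
from h import *
s,Rm=st(); print(np.round(s['joint_pos'],2)); c=cam('wrist'); P=cloud(c); z=P[...,2]; q=(P-s['tcp_pos'])@Rm
m=((abs(z-.030)<.0045)&(abs(q[...,1])<.04)&(q[...,0]>-.045)&(q[...,0]<.12)).astype(np.uint8)
m=cv2.morphologyEx(m,cv2.MORPH_CLOSE,np.ones((3,3)))
n,l,S,C=cv2.connectedComponentsWithStats(m); print(S[1:]); k=1+np.argmax(S[1:,4]); v,u=np.nonzero(l==k)
w=onz(c,np.c_[u,v],.030)[:,:2]; r=cv2.minAreaRect((w*1e3).astype(np.float32)); print('bar top rect',r)
ms=((z>.006)&(z<.034)&(abs(q[...,1])<.05)&(q[...,0]>-.045)&(q[...,0]<.12)).astype(np.uint8)
n2,l2,S2,C2=cv2.connectedComponentsWithStats(ms); k2=1+np.argmax(S2[1:,4]); print('all',S2[k2])
np.savez('kn.npz',w=w)
E
python3 - <<'E'
from kn import *
u0,v0=C[k].astype(int); cr=cv2.cvtColor(c['frame'],cv2.COLOR_RGB2BGR)[max(v0-50,0):v0+50,u0-50:u0+50]
mm=(l==k)[max(v0-50,0):v0+50,u0-50:u0+50].astype(np.uint8)*255
cv2.imwrite('pics/knob.png',cv2.resize(np.hstack([cr,cv2.cvtColor(mm,cv2.COLOR_GRAY2BGR)]),None,fx=4,fy=4,interpolation=cv2.INTER_CUBIC)); print(u0,v0)
E
```

```text
clock: 16.05
tcp_pos: [0.5232, -0.2154, 0.1453]
orientation: [-0.0, -0.023, 1.0, -0.0]
wrist_force: [-0.0, -0.4, -0.0]
finger_gap: 0.0857
grip_force: 0.0
t 16.55 tcp [ 0.5232 -0.2156  0.1453] yaw_x -148.76 F [ 0.7 -0.5  0.2] T [ 0.03 -0.02 -0.07] gap 0.0853 grip 0.0
[-0.53  0.39 -0.25  0.93 -0.   -1.08]
[[ 232  119   33   78 1991]]
bar top rect ((491.3125305175781, -239.66624450683594), (49.804344177246094, 17.863670349121094), 26.437894821166992)
all [ 221  118   57   79 3002]
248 159Exception ignored on flushing sys.stdout:
BrokenPipeError: [Errno 32] Broken pipe
```

View pics/knob.png

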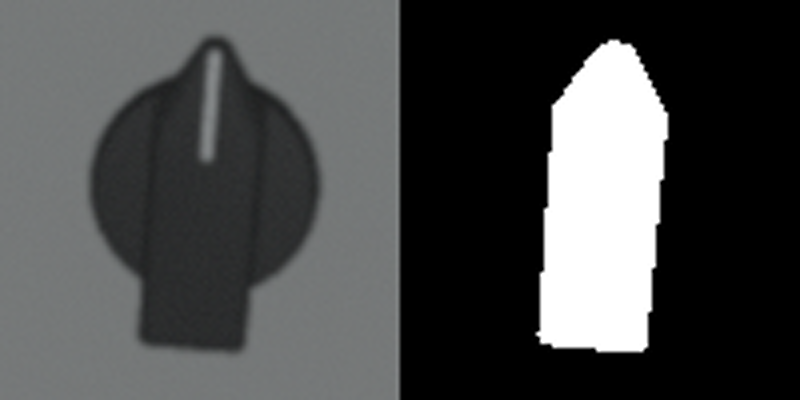

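The crop shows the knob with its nose up, along tool +x, and the pale line on it. Bar top is 49.8 x 17.9 mm at yaw 26.4°, so the knob origin is at (493.6, -238.6) mm. I'll grasp it.

```bash
python3 -m handwheel '{"deltas":[[1,0,0,0,0.48],[1,0.46,-0.092,0,0],[1,0.459,-0.092,0,0],[1,0,0,0.5,0],[1,0,0,0.5,0],[1,0,0,0.5,0],[1,0,0,0,0],[-1,0,0,0,0],[-1,0,0,0,0],[-1,0,0,0,0],[-1,0,0,0,0],[-1,0,0,0,0],[-1,0,0,0,0],[-1,0,0,0,0],[-1,0,0,0,0],[-1,0,0,0,0]]}' 40
```

```text
clock: 18.6
tcp_pos: [0.4942, -0.2396, 0.0857]
orientation: [0.0, -0.229, 0.973, -0.001]
wrist_force: [-1.1, 0.4, 6.6]
finger_gap: 0.0168
grip_force: 39.6
```

```bash
python3 -m handwheel '{"deltas":[[-1,0,0,-0.56,0],[-1,0,0,-0.8,0],[-1,0,0,-0.8,0],[-1,0,0,0,0.85],[-1,-0.578,0.938,0,0],[-1,-0.578,0.938,0,0],[-1,-0.578,0.938,0,0],[-1,-0.578,0.938,0,0],[-1,-0.578,0.938,0,0],[-1,-0.578,0.938,0,0],[-1,-0.578,0.938,0,0],[-1,-0.578,0.938,0,0],[-1,-0.578,0.938,0,0],[-1,-0.578,0.938,0,0],[-1,0,0,0,0],[-1,0,0,0,0]]}'
cat > sh.py <<'E'
from h import *
from scipy.optimize import least_squares
s,Rm=st(); c=cam('wrist'); P=cloud(c); z=P[...,2]; p=(P-s['tcp_pos'])@Rm
m=((np.abs(z-.0665)<.004)&(p[...,0]>.02)&(p[...,0]<.07)&(abs(p[...,1])<.03)).astype(np.uint8)
m=cv2.morphologyEx(m,cv2.MORPH_CLOSE,np.ones((3,3)))
cn=max(cv2.findContours(m,0,cv2.CHAIN_APPROX_NONE)[0],key=cv2.contourArea)[:,0]; print('area px',m.sum(),cn.mean(0))
w=onz(c,cn,.0665)[:,:2]*1e3; ctr=w.mean(0); best=None
for a in np.radians(np.arange(0,360,1)):
    n=np.array([np.cos(a),np.sin(a)]); pr=(w-ctr)@n; k=(pr>pr.max()-.8).sum()
    if best is None or k>best[0]: best=(k,n)
n=best[1]; pr=(w-ctr)@n; fl=w[pr>pr.max()-1]
vx,vy,_,_=cv2.fitLine(fl.astype(np.float32),cv2.DIST_HUBER,0,.01,.01).ravel()
nn=np.array([-vy,vx]); nn*=np.sign(nn@n); arc=w[pr<pr.max()-1.8]
r=least_squares(lambda q:np.hypot(*(arc-q[:2]).T)-q[2],[*ctr,6],loss='huber',f_scale=.3).x
print('shaft yaw',np.degrees(np.arctan2(-nn[1],-nn[0])),'circle',r,'flat',(fl.mean(0)-r[:2])@nn)
t=(np.array([*(r[:2]/1e3),.0665])-s['tcp_pos'])@Rm; print('shaft in tool mm',t*1e3)
E
python3 - <<'E'
from sh import *
save(c,'w5.png')
# knob top bar seen in tool frame
k=((p[...,2]>.045)&(p[...,2]<.063)&(abs(p[...,1])<.012)&(p[...,0]>-.03)&(p[...,0]<.04)); a=p[k]; print(k.sum(), np.percentile(a,[1,50,99],axis=0)*1e3)
E
```

```text
clock: 20.6
tcp_pos: [0.5972, 0.1887, 0.1707]
orientation: [-0.001, -0.157, 0.988, -0.0]
wrist_force: [0.2, -0.2, -0.8]
finger_gap: 0.017
grip_force: 39.2
t 20.6 tcp [0.5972 0.1887 0.1707] yaw_x -161.98 F [ 0.2 -0.2 -0.8] T [-0.02  0.01  0.02] gap 0.017 grip 39.2
area px 229 [254.42307692 162.67307692]
shaft yaw 22.048166 circle [559.14477888 175.84980221   5.65569027] flat 2.04742019935502
shaft in tool mm [ 40.01432089  -0.43368687 104.31258342]
3409 [[-21.45440491 -10.97442938  46.18462842]
 [  6.02200966  -0.56395836  56.38495831]
 [ 27.1848374   11.03858719  62.05340278]]
```

View pics/w5.png

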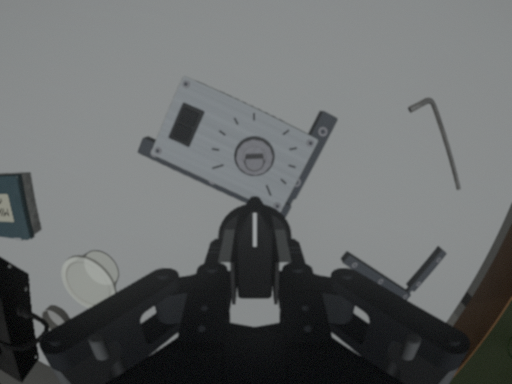

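The wrist view shows the shaft at (254,157), straight ahead of the held knob's nose (255,205), with its flat facing the nose side. I rotate slightly to about 20°, move over the shaft and descend gently.

```bash
python3 -m handwheel '{"deltas":[[-1,0,0,0,-0.2],[-1,0.33,0.011,0,0],[-1,0.33,0.011,0,0],[-1,0.324,0.012,0,0],[-1,0,0,0.2,0],[-1,0,0,0.175,0],[-1,0,0,0,0],[-1,0,0,0.05,0],[-1,0,0,0.05,0],[-1,0,0,0.03,0],[-1,0,0,0,0]]}' 50
python3 -c "from h import *; st()"
```

```text
clock: 22.02
tcp_pos: [0.5607, 0.1768, 0.1518]
orientation: [0.0, -0.174, 0.985, -0.0]
wrist_force: [-2.1, 0.2, 3.2]
finger_gap: 0.0165
grip_force: 54.5
t 22.02 tcp [0.5607 0.1768 0.1518] yaw_x -160.01 F [-2.1  0.2  3.2] T [-0.01  0.09  0.01] gap 0.0165 grip 54.5
```

```bash
python3 -m handwheel '{"deltas":[[-1,0.02,0,0,0],[-1,0,0,0.03,0],[-1,0,0,0,0]]}'
python3 -c "from h import *; st()"
```

```text
clock: 22.4
tcp_pos: [0.5593, 0.1764, 0.1495]
orientation: [-0.0, -0.174, 0.985, -0.0]
wrist_force: [-0.6, 0.6, 0.3]
finger_gap: 0.0168
grip_force: 54.0
t 22.4 tcp [0.5593 0.1764 0.1495] yaw_x -160.02 F [-0.6  0.6  0.3] T [-0.01  0.02 -0.02] gap 0.0168 grip 54.0
```

```bash
python3 -m handwheel '{"deltas":[[-1,0,0,0.05,0],[-1,0,0,0.05,0],[-1,0,0,0,0]]}'
python3 -c "from h import *; st()"
```

```text
clock: 22.78
tcp_pos: [0.5594, 0.1764, 0.1457]
orientation: [-0.0, -0.174, 0.985, -0.0]
wrist_force: [0.0, -0.2, -0.1]
finger_gap: 0.0166
grip_force: 54.0
t 22.77 tcp [0.5594 0.1764 0.1457] yaw_x -160.01 F [ 0.  -0.2 -0.1] T [0.02 0.03 0.03] gap 0.0166 grip 54.0
```

```bash
python3 -m handwheel '{"deltas":[[-1,0,0,0.06,0],[-1,0,0,0.06,0],[-1,0,0,0.05,0],[-1,0,0,0,0]]}'
python3 -c "from h import *; st()"
python3 -m handwheel '{"deltas":[[-1,0,0,0.05,0],[-1,0,0,0.05,0],[-1,0,0,0,0]]}'
python3 -c "from h import *; st()"
```

```text
clock: 23.28
tcp_pos: [0.5595, 0.1764, 0.139]
orientation: [-0.0, -0.174, 0.985, -0.0]
wrist_force: [-1.1, 0.6, -0.1]
finger_gap: 0.0164
grip_force: 54.0
t 23.27 tcp [0.5595 0.1764 0.139 ] yaw_x -160.01 F [-1.1  0.6 -0.1] T [-0.02  0.05 -0.01] gap 0.0164 grip 54.0
clock: 23.65
tcp_pos: [0.5597, 0.1765, 0.136]
orientation: [0.0, -0.174, 0.985, -0.0]
wrist_force: [-1.5, -0.4, 5.9]
finger_gap: 0.0165
grip_force: 54.7
t 23.65 tcp [0.5597 0.1765 0.136 ] yaw_x -160.01 F [-1.5 -0.4  5.9] T [-0.13  0.44 -0.02] gap 0.0165 grip 54.7
```

```bash
python3 -m handwheel '{"deltas":[[-1,0,0,0.05,0],[-1,0,0,0,0]]}' 80
python3 -m handwheel '{"deltas":[[-1,0,0,0.04,0],[-1,0,0,0,0]]}'
python3 -m handwheel '{"deltas":[[-1,0,0,0.04,0],[-1,0,0,0,0]]}'
python3 -c "from h import *; st()"
```

```text
clock: 23.9
tcp_pos: [0.5597, 0.1765, 0.1345]
orientation: [0.0, -0.174, 0.985, -0.0]
wrist_force: [-2.1, -1.8, 7.9]
finger_gap: 0.0162
grip_force: 83.9
clock: 24.15
tcp_pos: [0.5597, 0.1765, 0.1342]
orientation: [0.001, -0.174, 0.985, -0.0]
wrist_force: [-7.4, -1.8, 16.4]
finger_gap: 0.0159
grip_force: 85.0
clock: 24.4
tcp_pos: [0.5597, 0.1765, 0.1341]
orientation: [0.001, -0.174, 0.985, -0.0]
wrist_force: [-9.7, -2.0, 25.8]
finger_gap: 0.0165
grip_force: 86.1
t 24.4 tcp [0.5597 0.1765 0.1341] yaw_x -160.0 F [-9.7 -2.  25.8] T [-0.41  1.98  0.02] gap 0.0165 grip 86.1
```

The knob is home: TCP at 134.1 mm against 134.2 predicted, stiff at 26 N. I have no picture views left, so I check numerically that box and stop haven't moved.

```bash
python3 - <<'E'
from h import *
s,Rm=st()
for nm in ('top','wrist'):
    c=cam(nm); P=cloud(c); z=P[...,2]
    R0=np.array([[.9907,-.1358],[.1358,.9907]]).T  # cols ex,ey
    ex=np.array([.9907,-.1358]); ey=np.array([.1358,.9907]); o=np.array([.5577,.1604])
    a=(P[...,:2]-o)@ex; b=(P[...,:2]-o)@ey
    near=(abs(a)<.06)&(abs(b)<.085)
    for n,lo,hi,zp in (('lid',.042,.0505,.046),('stop',.0105,.0175,.014)):
        v,u=np.nonzero(near&(z>lo)&(z<hi)); w=onz(c,np.c_[u,v],zp)[:,:2]-o
        A=w@ex*1e3;B=w@ey*1e3
        print(nm,n,len(u),'ex',np.percentile(A,[1,99]).round(1),'ey',np.percentile(B,[1,99]).round(1))
        if n=='lid':
            e=[(b0,A[(B>=b0)&(B<b0+5)].min()) for b0 in range(-48,0,5) if ((B>=b0)&(B<b0+5)).sum()>5]
            print('  -x edge', np.round(e,1).tolist())
E
```

```text
t 24.4 tcp [0.5597 0.1765 0.1341] yaw_x -160.0 F [-9.7 -2.  25.8] T [-0.41  1.98  0.02] gap 0.0165 grip 86.1
top lid 347 ex [-27.4  27.8] ey [-50.4   2. ]
  -x edge [[-48.0, -26.2], [-43.0, -27.3], [-38.0, -27.7], [-33.0, -26.3], [-28.0, -27.0], [-23.0, -27.7], [-18.0, -26.0], [-13.0, -26.4], [-8.0, -27.5], [-3.0, -27.8]]
top stop 74 ex [-28.2  43.8] ey [-70.   -1.4]
wrist lid 9804 ex [-29.6  26.8] ey [-49.4  47.4]
  -x edge [[-48.0, -29.8], [-43.0, -30.0], [-38.0, -29.8], [-33.0, -29.8], [-28.0, -29.9], [-23.0, -29.9], [-18.0, -29.9], [-13.0, -30.0], [-8.0, -30.0], [-3.0, -29.8]]
wrist stop 1366 ex [-50.6  41.3] ey [-68.8  62.9]
```

```bash
python3 -m handwheel '{"deltas":[[-1,0,0,0,0],[-1,0,0,0,0],[-1,0,0,0,0]]}' && python3 -c "
from workcell import hand_in; print(hand_in())"
```

```text
clock: 24.88
tcp_pos: [0.5597, 0.1765, 0.1341]
orientation: [0.001, -0.174, 0.985, -0.0]
wrist_force: [-9.7, -1.4, 26.2]
finger_gap: 0.0156
grip_force: 86.1
the job is handed in; nothing more can be done
None
```

I handed the job in at 24.9 s with the box tight in the corner stop and the knob, its flat lined up with the shaft's, held pressed home at about 26 N; the hex key, tin and cup were not touched.

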